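# Lock the saucer carrier with its spring clip

### The job

Get the saucer carrier ready to travel: fold its blue hold-down strap right down over the red-headed pin, then take the orange-gripped hairpin spring clip from the counter and push it, flat on the strap and in line with it from the strap's free end, under the pin's head until it snaps over the shank and sits fully home. The pin floats in a slot and gives before the clip snaps, so push by feel without forcing the clip, then let go of it. Leave the other things on the counter where they are.

Things in the scene. Friction and masses are not known exactly. Their poses are not given: they have to be found in the camera images.
- carrier: Fixed saucer carrier: wooden board 240 x 160 x 12 mm with white saucers. Origin on the counter (height 0), 10 mm ahead (+x) of the board's centre; z up, x from the pin end (-x, nearer the robot) to the strap's hinge end (+x). Turned up to 0.3 rad from the robot's x. At the pin end an aluminium block 68 x 50 mm, centred at x -91 mm, carries pin and strap end.
- strap (a joint): Angle of the blue strap about its level hinge: 0 = folded right down and level (hard stop), growing as the free end rises. Starts at 0.6 to 1.0 rad; a stiff hinge holds it where it is left, and about 1 to 3 N pressed on it folds it.
- strap_hinge (a point): Centre of the strap's hinge axis, at carrier x +85 mm, 43 mm above the counter. The strap is 6 mm thick and 238 mm long from here, 30 mm wide; its last 99 mm are 48 mm wide with a slot 21 mm wide for the pin. Site axes as the carrier's.
- strap_mid (a point): Point on the strap's top face, on its centre line, 85 mm from the hinge axis; moves with the strap. A good place to press. Folded down, the whole top face is level at 46 mm above the counter, and this point is at carrier x 0.
- pin_seat (a point): On the pin's axis, 46 mm above the counter (level with the folded strap's top); moves with the pin, axes as the carrier's. Shank 14 mm across; its red head, 19 mm across and 5 mm thick, begins 9.5 mm above this point. The pin floats: pushed along the carrier's +x it drags with about 5 N and meets a hard stop 12 to 26 mm on from where it starts; it stays where left.
- clip: Loose hairpin clip, about 60 to 95 g, lying flat on either side of the carrier. Steel wire 6 mm thick; z up, open mouth along +x. Origin on the underside at the seat centre, where the pin's axis lies when home. Two sprung legs end at x +22 mm, 34 mm wide over all, flared, with a 9 mm throat at x +8.5 mm; the back wire's front face is at x -7 mm.
- clip_grip (a point): Centre of the clip's upright orange grip block, 14 mm (clip x) by 12 mm (clip y), at clip x -36 mm, y 0, 24 mm above the underside; its top is 37 mm above the underside. Its foot is 26 mm wide (y), 16 mm long and 6 mm high. Home, the grip points to the carrier's -x end.
- clip_throat (a point): Middle of the clip's throat, at clip x +8.5 mm. Snapping it over the 14 mm shank, with the pin at its stop, takes a push of about 6 to 10 N: the force rises, then drops suddenly as the throat passes; pushed on about 10 mm, the back wire meets the pin, a hard stop. All contact forces of the clip on carrier, strap and pin together (side pinch included) must stay under 26 N.
- spare_pin: Bystander: a loose steel pin with a red head and a flat, 65 mm long, lying on the counter; not needed. Origin on the counter under its middle.
- mug_a: Bystander: white mug, 78 mm wide and 92 mm high, origin under its centre.
- mug_b: Bystander: white mug, 78 mm wide and 92 mm high, origin under its centre.
- bowl: Bystander: white bowl, 130 mm wide and 55 mm high, origin under its centre.
- teaspoon: Bystander: steel spoon 140 mm long, lying.
- syrup: Bystander: green bottle, 56 mm wide and 150 mm high, origin under its centre.
- napkin_ring: Bystander: wooden napkin ring, 48 mm wide and 30 mm high, origin under its centre.

How it is judged:
On the way, in this order (a step that is already met when the one before it is completed fails the run):
1. the strap is folded right down over the pin (value of joint strap below 0.05 rad), for 0.2 s.
2. the clip has snapped over the pin on the strap (horizontal distance between clip and pin_seat below 0.0045 m and z of clip in the frame of pin_seat between -0.003 and 0.004 m), for 0.1 s.
At the end, for the whole second after the job is handed in: The strap is folded down (within 0.05 rad), the clip lies flat on it (within 0.12 rad, underside -3 to +4 mm from the strap's top face) around the pin shank, the pin's axis within 3.5 mm of the clip's seat centre, the clip in line with the strap within 0.4 rad, at rest and released (value of joint strap below 0.05 rad and horizontal distance between clip and pin_seat below 0.0035 m and z of clip in the frame of pin_seat between -0.003 and 0.004 m and angle between clip's own z axis and vertical below 0.12 rad and angle between the x axis of clip and the x axis of carrier, either way round below 0.4 rad and linear speed of clip below 0.02 m/s); the robot touches nothing.
It fails at once if the clip is forced: its contact forces on the carrier with strap and pin add up to more than 26 N (contact force between clip and carrier above 26 N).
It fails at once if a bystander is pushed more than 30 mm (distance of any of spare_pin, mug_a, mug_b, bowl, teaspoon, syrup, napkin_ring from where it was at the start of the episode above 0.03 m).
It also fails if it takes over 67 s, if anything falls off the work surface, if the arm or the gripper's body presses on something with over 40 N, if the wrist force passes 120 N, or if a joint passes its speed limit or range.

### The arm

A 6-joint arm with a two-finger parallel gripper is mounted at the origin on the work surface. World frame = base frame: x ahead of the robot, y to its left, z up, the work surface at z = 0. Lengths are in m, angles in rad, forces in N, time in s.
With the tool pointing down it reaches from about 0.3 to 0.775 m from the base axis. Payload 14.6 kg.
Tool frame: the origin (TCP) lies on the centre line of the jaws, within the pads' length; the fingertips stand 19 mm ahead of it and the grasp point (between the pads) is the TCP (ctrl.tip_reach is the distance from the TCP to the fingertips, in m); x points along the fingers, y is the direction in which the jaws open and shut, and the axes are right-handed (so a half turn about x gives the same grasp; the last joint's range is limited). The gripper opens to 94 mm and grips with 3 to 60 N. Pads are 16 mm wide; open, the fingers measure 119 mm over their backs; the gripper's body (75 mm by 177 mm) begins 78 mm behind the grasp point.
Start: joints at [-1.214, 0.3, 1.521, -0, 1.321, -0.067], TCP at [0.226, -0.501, 0.224] pointing down, gripper open.
Joint ranges: [-3.03, 3.03], [-0.79, 2.21], [0.23, 2.52], [-1.04, 4.18], [0, 3.07], [-2.55, 2.55]. Speed limits (rad/s): [2.22, 2.22, 2.57, 3.14, 3.14, 3.14].

### API

Orientations are given as [roll, pitch, yaw] about the fixed x, y, z axes, in that order (R = Rz(yaw) Ry(pitch) Rx(roll)).
In Python, from station import ctrl, optics, models gives the robot as it stands. The module is installed in compiled form; this text tells all that it offers.
- The arm moves only by the tool arm_command, never from a script. Its argument "deltas" is a list of rows, each an object with "translation": the shift along the tool's x, y, z in units of 25 mm (1.0 is 25 mm), a list of three; "turn": the turn, a rotation vector about the tool's x, y, z in units of 5 degrees (1.0 is 5 degrees), a list of three. In form: [{"translation": [x, y, z], "turn": [rx, ry, rz]}, ...]. A call has 1 to 12 rows; each row is the pose to reach, as a shift and turn from the pose commanded when the call began, along the tool's axes at that moment; what a row does not reach only later rows make up. A row lasts 1/12 s, in which the tool goes at most 41.7 mm and 7.16 degrees, less where a joint would pass 70% of its speed; a pose out of reach is approached as far as the arm can. A call with a gripper value outside its range is refused whole. "gripper" is the finger opening in mm, from 0 to 94, set as the call begins (left out, the last holds). The fingers move at their own pace and stop on an object; "force" is the grip in N (left out, the last holds). Time passes only in rows, so rows that repeat a pose let the fingers close. It gives the time, the measured TCP pose, the force and the opening at its end, in the units of the state.
- ctrl.get_obs(): the state, without advancing time (a new reading comes with each control period).
- optics.camera(name): name is "side" or "top"; returns the picture (420x560x3 uint8, red, green, blue); there is no depth.
- optics.get_calibration(name): a dict with "K" (3x3 intrinsics, pixels), "k1" (the pictures are not rectified: a ray, as slopes to the right and down, at radius r is drawn at 1 + k1 r^2 times it, then the intrinsics apply), "origin" and "orientation" of the camera in the world. Camera axes: x right, y down, z forward; pixel columns grow to the right and rows downward; lengths in m; the calibration is good to about 2 mm. A picture is of the moment at which its call begins. get_calibration takes no time and is no camera call.
- ctrl.hand_in(): hands the job in, once; it reports no verdict.
Trained networks look in the newest picture that a camera, given by its name, has taken for a name from the list of things; names that differ only in an ending like _2 or _b are one class to them, and where a whole thing is asked for, a point or a joint stands for the part that bears it (a point fixed in the world has none). Each returns a list of dicts, best first, with "score" (0 to 1); they miss things now and then, are a little off and sometimes report something else, mostly with a low value. They report only what shows in the picture. A call takes as long as a camera call.
- models.look_for(target, camera): "box" ([left, top, right, bottom] in pixels, round what is visible of it).
- models.cut_out(target, camera): "pixels" (420x560 bool, what is visible of it) and "box" ([left, top, right, bottom] in pixels, round what is visible of it).
- models.mark_of(target, camera): "at" ([column, row] in pixels: a listed point, or the origin of a listed thing).
The state is a dict: "time_s": time; "qpos": joint angles; "joint_vel": joint speeds; "tau": joint torques, N m; "ee_pos": TCP position; "eef_rot": TCP orientation; "force": force on the tool from outside, world axes, zero at the start; "moment": the same for the moment, N m; "grip_width": finger opening in m.
Only numpy, scipy, OpenCV 4.12 (cv2) and the standard library are available. Lean on these libraries where they do the work, as an engineer would, in place of code of your own. Each camera call takes 0.05 s, during which the arm holds its last target.

## Working session

There is one attempt and no reset: what is moved stays moved. The work goes in short steps, Python scripts to look and compute and a tool call to move; the robot and the scene stay as the last step left them, time stands still between calls to the robot, and variables do not carry over. Pictures are saved under pics/ and viewed, and the job is handed in when it is done.

Besides the shell and the picture viewer there is one more tool, called as name(argument=value, ...) on one line, values as JSON. arm_command: Moves the arm, as the interface text tells. Its arguments: {"type":"object","properties":{"deltas":{"type":"array"},"gripper":{"type":"number"},"force":{"type":"number"}},"required":["deltas"]}

```bash
mkdir -p pics; ls
python3 - <<'E'
from station import ctrl, optics, models
import cv2
for n in ("side","top"):
    im=optics.camera(n); cv2.imwrite(f"pics/{n}0.png",im[:,:,::-1]); print(n,optics.get_calibration(n))
    for t in ["carrier","strap_hinge","strap_mid","pin_seat","clip","clip_grip","clip_throat"]:
        print(t,[(round(d['score'],2),[round(float(v),1) for v in d['at']]) for d in models.mark_of(t,n)][:3])
print(ctrl.get_obs(),ctrl.tip_reach)
E
```

```text
pics
side {'K': array([[519.72570201,   0.        , 276.63650496],
       [  0.        , 519.72570201, 211.65222229],
       [  0.        ,   0.        ,   1.        ]]), 'k1': 0.016372478829762185, 'origin': array([-0.07570152,  0.875118  ,  0.83990678]), 'orientation': array([-2.18076454, -0.01322181, -2.46655885])}
carrier [(0.55, [250.8, 228.1])]
strap_hinge [(0.97, [225.6, 200.3])]
strap_mid [(0.89, [236.7, 183.9])]
pin_seat [(0.48, [274.6, 229.1]), (0.37, [176.2, 359.0])]
clip [(0.46, [363.6, 199.3])]
clip_grip [(0.7, [372.1, 198.9])]
clip_throat [(0.61, [361.1, 200.0])]
top {'K': array([[498.17720673,   0.        , 285.12310231],
       [  0.        , 498.17720673, 210.37834245],
       [  0.        ,   0.        ,   1.        ]]), 'k1': 0.05329146321265962, 'origin': array([ 0.40494293, -0.02383089,  1.50054581]), 'orientation': array([-3.00367357, -0.00679161, -1.60001381])}
carrier [(0.78, [260.8, 191.5]), (0.39, [445.5, 216.6])]
strap_hinge [(0.63, [255.7, 157.0])]
strap_mid [(0.88, [255.4, 175.0]), (0.6, [113.3, 206.1])]
pin_seat [(0.56, [257.5, 220.9])]
clip [(0.58, [364.0, 243.3])]
clip_grip [(0.6, [362.2, 249.7])]
clip_throat [(0.68, [367.0, 237.0])]
{'time_s': 0.8, 'qpos': array([-1.21358306e+00,  2.99934142e-01,  1.52100296e+00,  2.96217027e-06,
        1.32067296e+00, -6.66111900e-02]), 'joint_vel': array([-0.00035517,  0.00030862, -0.00124827,  0.00208461, -0.00168597,
       -0.00086107]), 'tau': array([-2.40928202e-03, -5.31635356e+01, -3.52901816e+01,  7.06853089e-02,
        2.13456620e-02,  5.70783220e-05]), 'ee_pos': array([ 0.22617826, -0.50133733,  0.22442559]), 'eef_rot': array([-1.80080542,  1.57077868,  1.76461095]), 'force': array([ 0.07049867, -0.43294539,  0.93320582]), 'moment': array([-0.00811816,  0.00792047,  0.03669001]), 'grip_width': 0.09402358448021564} 0.019
```

View pics/side0.png

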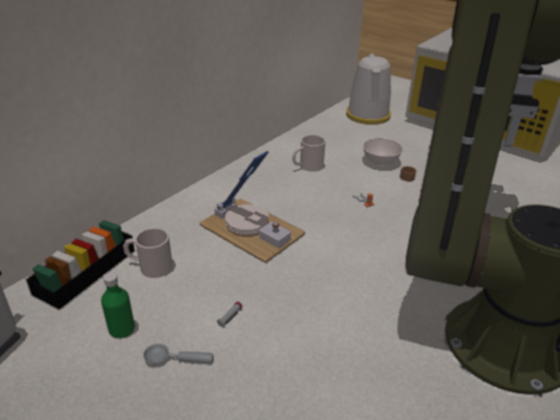

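View pics/top0.png

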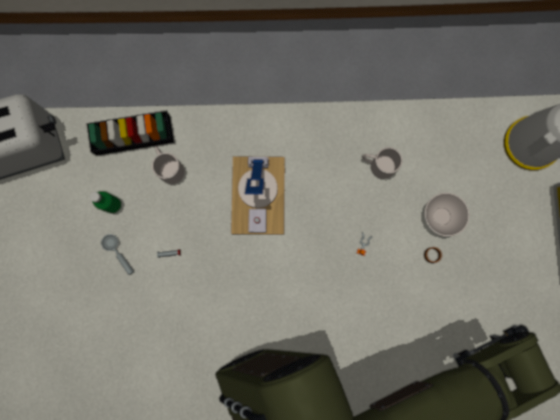

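```bash
cat > h.py <<'E'
from station import ctrl, optics, models
import cv2, numpy as np
from scipy.spatial.transform import Rotation as R
from scipy.optimize import least_squares
np.set_printoptions(precision=4,suppress=True)
C={}
for n in ("side","top"):
    c=optics.get_calibration(n); C[n]=(c['K'],c['k1'],np.array(c['origin']),R.from_euler('xyz',c['orientation']).as_matrix())
def proj(P,n):
    K,k1,o,M=C[n]; p=(np.atleast_2d(P)-o)@M; s=p[:,:2]/p[:,2:]
    s=s*(1+k1*(s**2).sum(1,keepdims=True)); return s*[K[0,0],K[1,1]]+[K[0,2],K[1,2]]
def onplane(uv,z,n):
    K,k1,o,M=C[n]; uv=np.atleast_2d(uv).astype(float); d=(uv-[K[0,2],K[1,2]])/[K[0,0],K[1,1]]
    s=d.copy()
    for _ in range(10): s=d/(1+k1*(s**2).sum(1,keepdims=True))
    r=np.c_[s,np.ones(len(s))]@M.T
    return o+r*((z-o[2])/r[:,2])[:,None]
def tri(uvs,uvt):
    f=lambda P:np.r_[(proj(P,"side")-uvs).ravel(),(proj(P,"top")-uvt).ravel()]
    r=least_squares(f,[0.5,0,0.03]); return r.x,np.abs(r.fun).max()
E
python3 - <<'E'
from h import *
ims={}
for n in ("side","top"):
    im=ims[n]=optics.camera(n)
for t in ["carrier","strap","pin_seat","clip","clip_grip"]:
    for n in ("side","top"):
        for d in models.cut_out(t,n)[:1]:
            m=d['pixels']; print(t,n,round(d['score'],2),m.sum(),d['box']); 
            r=cv2.minAreaRect(np.argwhere(m)[:,::-1].astype(np.float32)); print(np.round(r[0],1),np.round(r[1],1),r[2])
pts=dict(strap_hinge=((225.6,200.3),(255.7,157.0)),strap_mid=((236.7,183.9),(255.4,175)),pin=((274.6,229.1),(257.5,220.9)),carrier=((250.8,228.1),(260.8,191.5)),clip=((363.6,199.3),(364,243.3)),grip=((372.1,198.9),(362.2,249.7)),throat=((361.1,200),(367,237)))
for k,(a,b) in pts.items(): print(k,*tri(a,b), onplane(b,0.0,"top"))
def crop(n,x0,y0,x1,y1,k,f):
    cv2.imwrite(f,cv2.resize(ims[n][y0:y1,x0:x1,::-1],None,fx=k,fy=k,interpolation=cv2.INTER_CUBIC))
crop("top",225,150,305,245,6,"pics/c1.png"); crop("top",340,220,390,270,10,"pics/c2.png"); crop("side",190,140,310,265,4,"pics/c3.png"); crop("side",340,180,390,220,12,"pics/c4.png")
E
```

```text
carrier side 0.77 3969 [201.7, 153.4, 304.2, 264.1]
[263.6 214.1] [87.7 97. ] 39.71875762939453
carrier top 0.8 4115 [231.7, 155.6, 285.0, 236.5]
[258. 195.] [54. 78.] 0.0
strap side 0.66 496 [222.9, 152.6, 266.6, 204.8]
[243.7 178.1] [ 9.  71.2] 36.30449676513672
strap top 0.95 469 [244.7, 161.2, 264.2, 196.4]
[255.7 176.3] [18.4 35.5] 7.125016689300537
clip side 0.63 138 [356.7, 193.4, 375.1, 209.3]
[363.6 200.2] [12.9 18. ] 82.87498474121094
clip top 0.44 99 [361.1, 235.2, 367.6, 256.2]
[363.2 244.2] [ 8.1 20. ] 16.389541625976562
clip_grip side 0.6 91 [353.6, 195.5, 373.4, 202.8]
[363.6 200.3] [10.9 16.1] 81.8698959350586
clip_grip top 0.46 105 [355.9, 238.8, 370.7, 254.8]
[362.4 247.4] [ 8.8 15.4] 16.699243545532227
strap_hinge [0.7631 0.0399 0.0549] 1.677509444262597 [[0.7815 0.0457 0.    ]]
strap_mid [0.7018 0.045  0.1319] 1.9146181725458291 [[0.725  0.0479 0.    ]]
pin [0.5801 0.044  0.0454] 0.8315565090910013 [[0.583  0.0445 0.    ]]
carrier [ 0.6737  0.0327 -0.0021] 0.051116081358657084 [[0.6731 0.0325 0.    ]]
clip [ 0.5056 -0.2736  0.0065] 0.011681200071734565 [[ 0.5061 -0.2747  0.    ]]
grip [ 0.4812 -0.2669  0.0223] 1.6762365302614057 [[ 0.487  -0.2683  0.    ]]
throat [ 0.5233 -0.2876 -0.0103] 0.8219563690347513 [[ 0.5248 -0.2847  0.    ]]
```

Run:
```python
import cv2,numpy as np
i=[cv2.imread(f"pics/c{k}.png") for k in (1,2,3,4)]
for k in i: print(k.shape)
```

```text
(570, 480, 3)
(500, 500, 3)
(500, 480, 3)
(480, 600, 3)
```

View pics/c1.png

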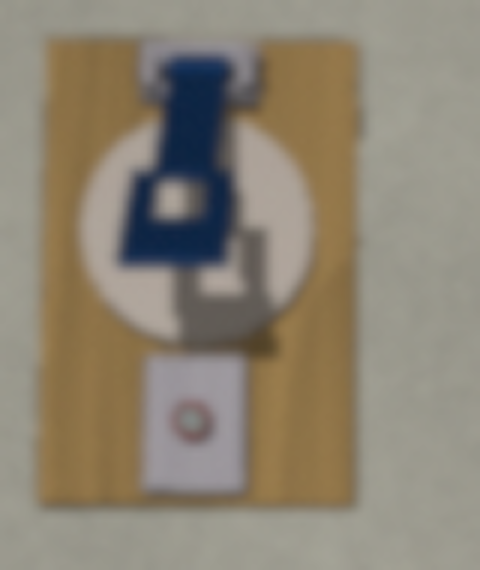

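View pics/c2.png

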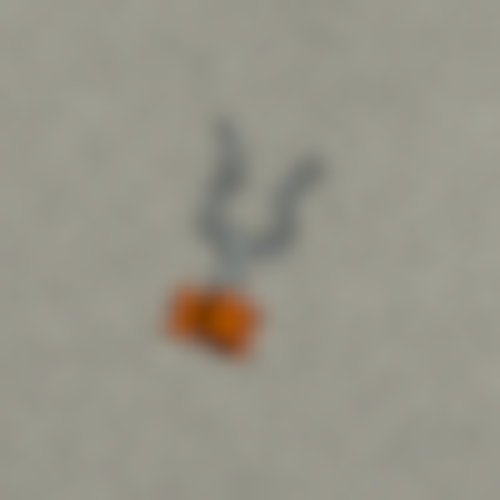

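View pics/c3.png

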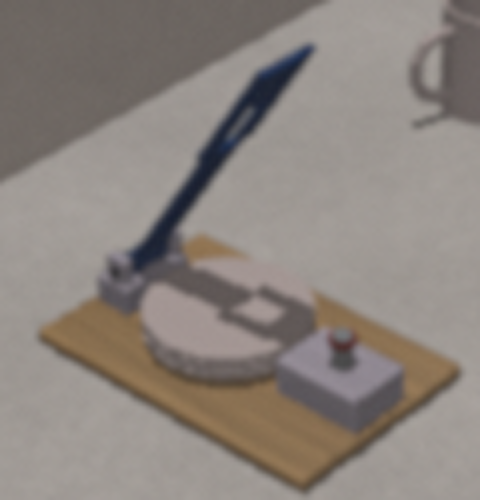

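View pics/c4.png

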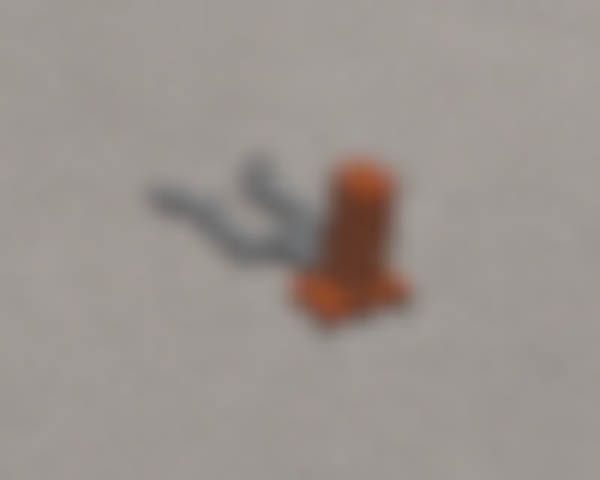

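```bash
cat > fit1.py <<'E'
from h import *
def pose(p,L): 
    c,s=np.cos(p[2]),np.sin(p[2]); L=np.array(L); return np.c_[p[0]+c*L[:,0]-s*L[:,1],p[1]+s*L[:,0]+c*L[:,1],L[:,2]]
def fit(Lt,ut,Ls,us,p0):
    f=lambda p:np.r_[(proj(pose(p,Lt),"top")-ut).ravel(),(proj(pose(p,Ls),"side")-us).ravel()]
    r=least_squares(f,p0,loss="soft_l1"); print("pose",r.x,"res"); print(f(r.x).reshape(-1,2).round(1).tolist())
    for n,L,u in (("top",Lt,ut),("side",Ls,us)):
        q=least_squares(lambda p:(proj(pose(p,L),n)-u).ravel(),p0).x; print(n,q)
    return r.x
if __name__=="__main__":
    a=[(.11,.08,.012),(.11,-.08,.012),(-.13,-.08,.012),(-.13,.08,.012)]
    t=[(232,156.3),(284.7,156.7),(284.2,234.2),(231.7,233.8)]
    s=[(200,223.75),(240,198.75),(305,233),(266.25,262.5)]
    # side order: left=(+x,+y)? 
    p=fit(a,t,a,np.array([(200,223.75),(240,198.75),(305,233),(266.25,262.5)]),[.67,.03,0])
    cp=p
    # pin
    print("pin top",onplane((257,220),.0605,"top"),"side",onplane((275.75,224.25),.0605,"side"))
    Lt=[(.022,.015,.003),(.022,-.015,.003),(-.010,0,.004)]; ut=[(362.2,232),(371.8,236),(364.5,245)]
    Ls=[(.022,.015,.003),(.022,-.015,.003),(-.036,0,.037)]; us=[(352.9,195.8),(361.5,193.3),(370.4,194.3)]
    p=fit(Lt,ut,Ls,us,[.5,-.27,-.3]); print("grip",pose(p,[(-.036,0,.024)]))
    print(proj(pose(p,[(-.036,0,.037),(-.036,.013,.006),(-.036,-.013,.006),(-.044,.013,0),(-.044,-.013,0)]),"top"),proj(pose(p,[(-.036,0,.037),(-.036,.013,.006),(-.036,-.013,.006),(-.044,.013,0),(-.044,-.013,0)]),"side"))
E
python3 fit1.py
```

```text
pose [ 0.6705  0.0415 -0.0309] res
[[-0.2, -0.1], [-0.5, -0.3], [-0.2, 0.4], [-1.2, 0.7], [-0.8, -0.8], [0.4, -0.3], [1.3, -1.3], [-0.0, -1.1]]
top [ 0.671   0.0399 -0.0296]
side [ 0.6686  0.0445 -0.0327]
pin top [[0.5785 0.0432 0.0605]] side [[0.5802 0.0428 0.0605]]
pose [ 0.5137 -0.2777 -0.3822] res
[[0.5, 0.1], [0.3, -0.4], [-0.5, -1.2], [0.3, 0.6], [-0.1, 0.5], [0.4, 0.6]]
top [ 0.5119 -0.2778 -0.3342]
side [ 0.5158 -0.28   -0.4036]
grip [[ 0.4803 -0.2643  0.024 ]]
[[362.9771 251.2839]
 [357.1891 250.3534]
 [365.4206 253.3788]
 [356.0205 252.9724]
 [364.224  255.9906]] [[370.8337 194.9162]
 [365.9415 205.1693]
 [373.1704 202.7613]
 [367.4251 208.2916]
 [374.6545 205.858 ]]
```

```bash
cat >> h.py <<'E'
def Rd(yaw): # tool x down, tool y at angle yaw from world x
    x=np.array([0,0,-1.]); y=np.array([np.cos(yaw),np.sin(yaw),0]); return np.c_[x,y,np.cross(x,y)]
def go(pos,yaw):
    o=ctrl.get_obs(); M=R.from_euler('xyz',o['eef_rot']).as_matrix()
    print("t",o['time_s'],"pos",o['ee_pos'],"F",o['force'],"w",round(o['grip_width'],4),"q",o['qpos']); print("tool R",M.ravel())
    for k in (0,np.pi):
        rv=R.from_matrix(M.T@Rd(yaw+k)).as_rotvec(); print("tr",M.T@(np.array(pos)-o['ee_pos'])/.025,"turn",np.degrees(rv)/5)
E
python3 -c "
from h import *
go((.65,.0425,.29),np.pi/2-.03)"
```

```text
t 1.4 pos [ 0.2262 -0.5013  0.2244] F [-0.2032 -0.858   0.1157] w 0.0941 q [-1.2136  0.2999  1.521   0.      1.3207 -0.0666]
tool R [ 0.      0.4112 -0.9115  0.     -0.9115 -0.4112 -1.     -0.     -0.    ]
tr [ -2.6212 -12.8581 -24.3987] turn [-30.8001  -0.0003  -0.0006]
tr [ -2.6212 -12.8581 -24.3987] turn [ 5.1999 -0.0005  0.0002]
```

arm_command(deltas=[{"translation": [-3.4, -12.86, -24.4], "turn": [5.2, 0, 0]}, {"translation": [-3.4, -12.86, -24.4], "turn": [5.2, 0, 0]}, {"translation": [-3.4, -12.86, -24.4], "turn": [5.2, 0, 0]}, {"translation": [-3.4, -12.86, -24.4], "turn": [5.2, 0, 0]}, {"translation": [-3.4, -12.86, -24.4], "turn": [5.2, 0, 0]}, {"translation": [-3.4, -12.86, -24.4], "turn": [5.2, 0, 0]}, {"translation": [-3.4, -12.86, -24.4], "turn": [5.2, 0, 0]}, {"translation": [-3.4, -12.86, -24.4], "turn": [5.2, 0, 0]}, {"translation": [-3.4, -12.86, -24.4], "turn": [5.2, 0, 0]}, {"translation": [-3.4, -12.86, -24.4], "turn": [5.2, 0, 0]}, {"translation": [-3.4, -12.86, -24.4], "turn": [5.2, 0, 0]}, {"translation": [-3.4, -12.86, -24.4], "turn": [5.2, 0, 0]}], gripper=0)

```text
time_s: 2.4
ee_pos: [0.5273, -0.1142, 0.2851]
eef_rot: [2.805, 1.57, -0.367]
force: [0.6, -1.4, -0.1]
grip_width: 0.0179
```

```bash
python3 -c "
from h import *
go((.65,.0425,.31),np.pi/2-.03)"
```

```text
t 2.4 pos [ 0.5273 -0.1142  0.2851] F [ 0.6134 -1.4346 -0.1235] w 0.0179 q [-0.2811  0.2365  1.4603 -0.      1.4443  1.3196]
tool R [ 0.0004 -0.0299 -0.9996 -0.0002 -0.9996  0.0299 -1.      0.0001 -0.0004]
tr [-0.9933 -6.4119 -4.7178] turn [-35.9989   0.0027  -0.0076]
tr [-0.9933 -6.4119 -4.7178] turn [ 0.0011 -0.0049 -0.0017]
```

arm_command(deltas=[{"translation": [-1, -6.4, -4.7], "turn": [0, 0, 0]}, {"translation": [-1, -6.4, -4.7], "turn": [0, 0, 0]}, {"translation": [-1, -6.4, -4.7], "turn": [0, 0, 0]}, {"translation": [-1, -6.4, -4.7], "turn": [0, 0, 0]}, {"translation": [-1, -6.4, -4.7], "turn": [0, 0, 0]}, {"translation": [-1, -6.4, -4.7], "turn": [0, 0, 0]}, {"translation": [-1, -6.4, -4.7], "turn": [0, 0, 0]}])

```text
time_s: 2.98
ee_pos: [0.6491, 0.0415, 0.3087]
eef_rot: [0.103, 1.57, -3.066]
force: [0.2, 1.1, -0.4]
grip_width: 0.0004
```

Run:
```python
from h import *
go((.65,.0425,.22),np.pi/2-.03)
a=optics.camera("side"); b=optics.camera("top")
a=cv2.resize(a[60:270,150:350,::-1],None,fx=2.5,fy=2.5,interpolation=3)
cv2.imwrite("pics/s1.png",a)
```

```text
t 2.9833 pos [0.6491 0.0415 0.3087] F [ 0.1978  1.0668 -0.4301] w 0.0004 q [ 0.0075  0.4951  1.0605 -0.0001  1.5871  1.6061]
tool R [-0.0011 -0.0278 -0.9996 -0.0001 -0.9996  0.0278 -1.      0.0001  0.0011]
tr [ 3.5484 -0.0425 -0.0404] turn [-35.9748   0.0021   0.0199]
tr [ 3.5484 -0.0425 -0.0404] turn [ 0.0252  0.0127 -0.0013]
```

View pics/s1.png

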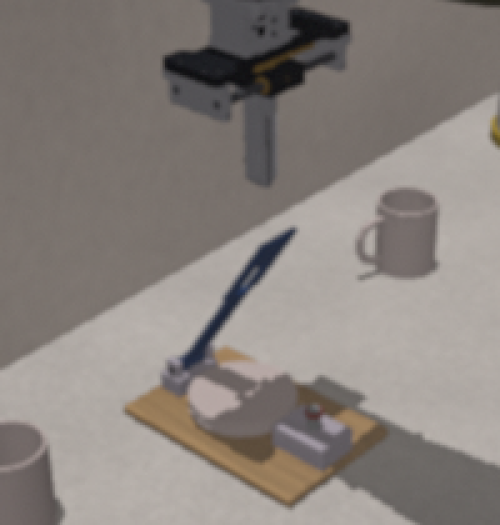

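arm_command(deltas=[{"translation": [0.8, 0, 0], "turn": [0, 0, 0]}, {"translation": [1.6, 0, 0], "turn": [0, 0, 0]}, {"translation": [2.4, 0, 0], "turn": [0, 0, 0]}, {"translation": [3.2, 0, 0], "turn": [0, 0, 0]}, {"translation": [4.0, 0, 0], "turn": [0, 0, 0]}, {"translation": [4.7, 0, 0], "turn": [0, 0, 0]}, {"translation": [5.4, 0, 0], "turn": [0, 0, 0]}, {"translation": [6.1, 0, 0], "turn": [0, 0, 0]}, {"translation": [6.8, 0, 0], "turn": [0, 0, 0]}, {"translation": [7.5, 0, 0], "turn": [0, 0, 0]}, {"translation": [8.2, 0, 0], "turn": [0, 0, 0]}, {"translation": [8.8, 0, 0], "turn": [0, 0, 0]}])

```text
time_s: 4.08
ee_pos: [0.648, 0.0387, 0.0891]
eef_rot: [0.441, 1.571, -2.732]
force: [0.1, -0.7, -0.3]
grip_width: 0.0005
```

Run:
```python
from h import *
go((.65,.0425,.065),np.pi/2-.03)
a=optics.camera("side")
a=cv2.resize(a[60:270,150:350,::-1],None,fx=2.5,fy=2.5,interpolation=3)
cv2.imwrite("pics/s2.png",a)
```

```text
t 4.0833 pos [0.648  0.0387 0.0891] F [ 0.065  -0.7356 -0.31  ] w 0.0005 q [ 0.0033  0.647   1.3415 -0.0001  1.1532  1.6059]
tool R [-0.0002 -0.0318 -0.9995 -0.0001 -0.9995  0.0318 -1.      0.0001  0.0002]
tr [ 0.9636 -0.154  -0.0766] turn [35.9796 -0.0014 -0.003 ]
tr [ 0.9636 -0.154  -0.0766] turn [-0.0204  0.0019 -0.0009]
```

View pics/s2.png

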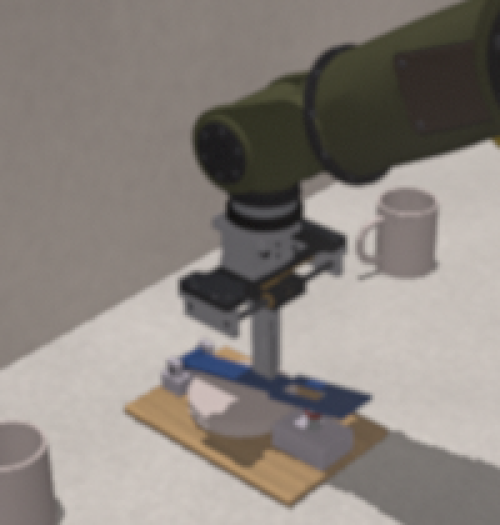

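arm_command(deltas=[{"translation": [0.2, 0, 0], "turn": [0, 0, 0]}, {"translation": [0.4, 0, 0], "turn": [0, 0, 0]}, {"translation": [0.55, 0, 0], "turn": [0, 0, 0]}, {"translation": [0.7, 0, 0], "turn": [0, 0, 0]}, {"translation": [0.8, 0, 0], "turn": [0, 0, 0]}, {"translation": [0.9, 0, 0], "turn": [0, 0, 0]}, {"translation": [0.9, 0, 0], "turn": [0, 0, 0]}])

```text
time_s: 4.72
ee_pos: [0.6485, 0.0403, 0.0668]
eef_rot: [0.031, 1.57, -3.141]
force: [0.8, -0.2, -0.2]
grip_width: 0.0003
```

arm_command(deltas=[{"translation": [0.06, 0, 0], "turn": [0, 0, 0]}, {"translation": [0.1, 0, 0], "turn": [0, 0, 0]}, {"translation": [0.1, 0, 0], "turn": [0, 0, 0]}])

```text
time_s: 4.97
ee_pos: [0.6488, 0.0403, 0.0653]
eef_rot: [-3.089, 1.57, 0.022]
force: [-1.7, -0.3, 3.8]
grip_width: 0.0007
```

arm_command(deltas=[{"translation": [0.04, 0, 0], "turn": [0, 0, 0]}, {"translation": [0.04, 0, 0], "turn": [0, 0, 0]}, {"translation": [0.04, 0, 0], "turn": [0, 0, 0]}])

```text
time_s: 5.22
ee_pos: [0.6489, 0.0403, 0.0652]
eef_rot: [-3.122, 1.57, -0.011]
force: [-6.1, 0.3, 12.0]
grip_width: 0.0007
```

Run:
```python
from h import *
go((.65,.0425,.10),np.pi/2-.03)
a=optics.camera("side")
a=cv2.resize(a[60:270,150:350,::-1],None,fx=2.5,fy=2.5,interpolation=3)
cv2.imwrite("pics/s3.png",a)
```

```text
t 5.2167 pos [0.6489 0.0403 0.0652] F [-6.0699  0.2889 11.9785] w 0.0007 q [ 0.0057  0.6773  1.3525 -0.      1.1108  1.6064]
tool R [ 0.001  -0.0299 -0.9996 -0.     -0.9996  0.0299 -1.     -0.     -0.001 ]
tr [-1.392  -0.0902 -0.0412] turn [-35.9989  -0.0004  -0.0185]
tr [-1.392  -0.0902 -0.0412] turn [ 0.0011 -0.0117  0.0002]
```

View pics/s3.png

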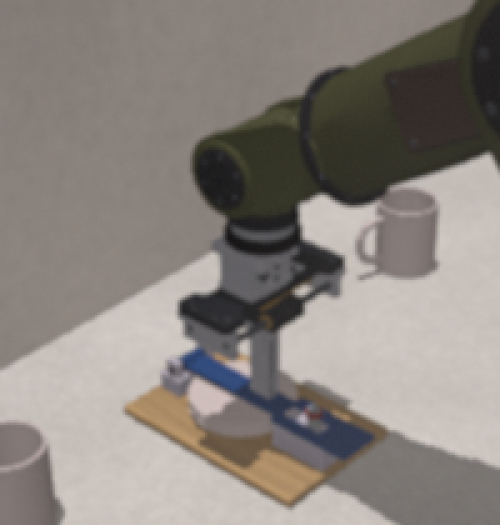

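arm_command(deltas=[{"translation": [-1.5, 0, 0], "turn": [0, 0, 0]}, {"translation": [-3, 0, 0], "turn": [0, 0, 0]}, {"translation": [-4.5, 0, 0], "turn": [0, 0, 0]}, {"translation": [-5, 0, 0], "turn": [0, 0, 0]}, {"translation": [-5, 0, 0], "turn": [0, 0, 0]}], gripper=60)

```text
time_s: 5.68
ee_pos: [0.65, 0.0403, 0.193]
eef_rot: [-3.101, 1.564, 0.011]
force: [0.8, -0.6, 0.4]
grip_width: 0.0303
```

Run:
```python
from h import *
go((.48,-.265,.15),np.pi/2-.37)
```

```text
t 5.6833 pos [0.65   0.0403 0.193 ] F [ 0.7669 -0.5637  0.4484] w 0.0303 q [0.0057 0.5481 1.2452 0.     1.3415 1.6064]
tool R [ 0.0067 -0.0299 -0.9995  0.0001 -0.9996  0.0299 -1.     -0.0003 -0.0067]
tr [ 1.6715 12.4104  6.4418] turn [-32.1024  -0.023   -0.1075]
tr [ 1.6715 12.4104  6.4418] turn [ 3.8975 -0.076   0.0162]
```

arm_command(deltas=[{"translation": [0, 12.4, 6.45], "turn": [3.9, 0, 0]}, {"translation": [0, 12.4, 6.45], "turn": [3.9, 0, 0]}, {"translation": [0, 12.4, 6.45], "turn": [3.9, 0, 0]}, {"translation": [0, 12.4, 6.45], "turn": [3.9, 0, 0]}, {"translation": [0, 12.4, 6.45], "turn": [3.9, 0, 0]}, {"translation": [1.5, 12.4, 6.45], "turn": [3.9, 0, 0]}, {"translation": [1.5, 12.4, 6.45], "turn": [3.9, 0, 0]}, {"translation": [1.5, 12.4, 6.45], "turn": [3.9, 0, 0]}, {"translation": [1.5, 12.4, 6.45], "turn": [3.9, 0, 0]}, {"translation": [1.5, 12.4, 6.45], "turn": [3.9, 0, 0]}, {"translation": [1.5, 12.4, 6.45], "turn": [3.9, 0, 0]}])

```text
time_s: 6.6
ee_pos: [0.4774, -0.2651, 0.1497]
eef_rot: [-0.27, 1.568, 2.499]
force: [0.3, 0.8, 0.1]
grip_width: 0.06
```

Run:
```python
from h import *
go((.48,-.265,.030),np.pi/2-.37)
a=optics.camera("side"); b=optics.camera("top")
cv2.imwrite("pics/s4.png",np.hstack([cv2.resize(a[100:240,300:430,::-1],None,fx=3,fy=3,interpolation=3),cv2.resize(b[190:330,300:430,::-1],None,fx=3,fy=3,interpolation=3)]))
```

```text
t 6.6 pos [ 0.4774 -0.2651  0.1497] F [0.2732 0.8285 0.1395] w 0.06 q [-0.574   0.365   1.6164  0.0002  1.1626  1.3691]
tool R [-0.0019 -0.3638 -0.9315  0.0014 -0.9315  0.3638 -1.     -0.0006  0.0022]
tr [ 4.789  -0.0369 -0.1068] turn [35.9734  0.0112 -0.0401]
tr [ 4.789  -0.0369 -0.1068] turn [-0.0266  0.0255  0.0071]
```

View pics/s4.png

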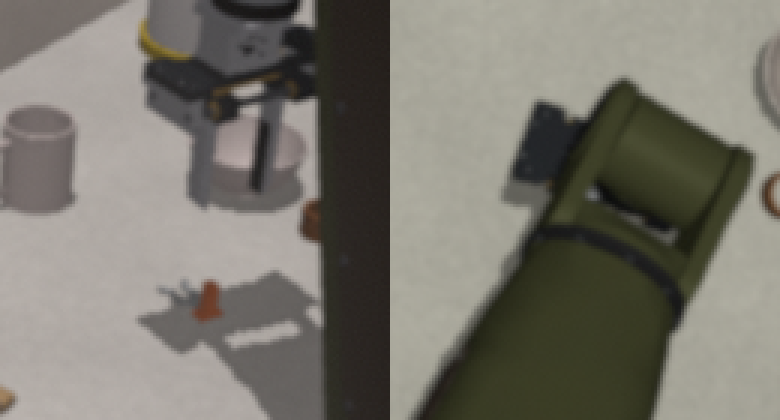

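arm_command(deltas=[{"translation": [1, 0, -0.1], "turn": [0, 0, 0]}, {"translation": [2, 0, -0.1], "turn": [0, 0, 0]}, {"translation": [2.8, 0, -0.1], "turn": [0, 0, 0]}, {"translation": [3.0, 0, -0.1], "turn": [0, 0, 0]}, {"translation": [3.0, 0, -0.1], "turn": [0, 0, 0]}])

```text
time_s: 7.12
ee_pos: [0.4806, -0.2645, 0.0751]
eef_rot: [-0.229, 1.568, 2.544]
force: [0.1, 0.5, -0.0]
grip_width: 0.0602
```

Run:
```python
from h import *
go((.48,-.265,.030),np.pi/2-.37)
a=optics.camera("side")
cv2.imwrite("pics/s5.png",cv2.resize(a[140:220,330:430,::-1],None,fx=6,fy=6,interpolation=3))
```

```text
t 7.1167 pos [ 0.4806 -0.2645  0.0751] F [ 0.0692  0.4994 -0.0285] w 0.0602 q [-0.5699  0.4673  1.6657  0.0001  1.0109  1.3697]
tool R [-0.0019 -0.3605 -0.9327  0.0013 -0.9327  0.3605 -1.     -0.0005  0.0023]
tr [1.8051 0.0298 0.0102] turn [-35.9867  -0.0095   0.0409]
tr [1.8051 0.0298 0.0102] turn [0.0133 0.0261 0.0061]
```

View pics/s5.png

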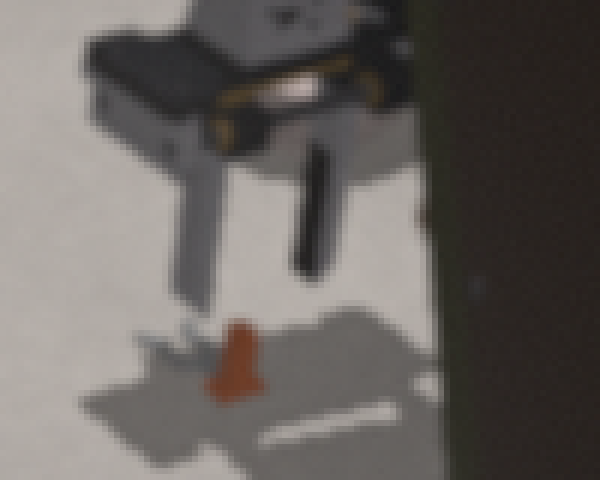

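arm_command(deltas=[{"translation": [0.6, 0, 0], "turn": [0, 0, 0]}, {"translation": [1.2, 0, 0], "turn": [0, 0, 0]}, {"translation": [1.6, 0, 0], "turn": [0, 0, 0]}, {"translation": [1.8, 0, 0], "turn": [0, 0, 0]}, {"translation": [1.8, 0, 0], "turn": [0, 0, 0]}])

```text
time_s: 7.58
ee_pos: [0.4806, -0.2655, 0.031]
eef_rot: [-0.197, 1.57, 2.574]
force: [-0.6, -0.1, -0.1]
grip_width: 0.0601
```

Run:
```python
from h import *
go((.48,-.265,.030),np.pi/2-.37)
a=optics.camera("side")
cv2.imwrite("pics/s6.png",cv2.resize(a[140:220,330:430,::-1],None,fx=6,fy=6,interpolation=3))
```

```text
t 7.5833 pos [ 0.4806 -0.2655  0.031 ] F [-0.6449 -0.1324 -0.1039] w 0.0601 q [-0.5715  0.5354  1.6852 -0.      0.9214  1.3694]
tool R [-0.0004 -0.3617 -0.9323  0.0003 -0.9323  0.3617 -1.     -0.0001  0.0005]
tr [ 0.042  -0.0116  0.0296] turn [35.999   0.0017 -0.0084]
tr [ 0.042  -0.0116  0.0296] turn [-0.001   0.0053  0.0011]
```

View pics/s6.png

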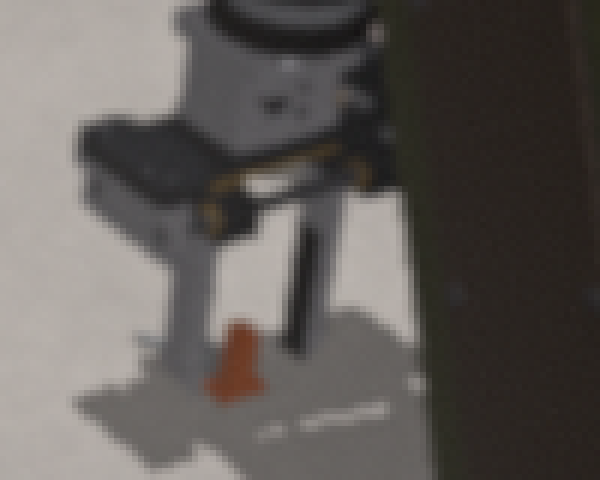

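Grip is between the jaws; close on it.

arm_command(deltas=[{"translation": [0, 0, 0], "turn": [0, 0, 0]}, {"translation": [0, 0, 0], "turn": [0, 0, 0]}, {"translation": [0, 0, 0], "turn": [0, 0, 0]}, {"translation": [0, 0, 0], "turn": [0, 0, 0]}, {"translation": [0, 0, 0], "turn": [0, 0, 0]}, {"translation": [0, 0, 0], "turn": [0, 0, 0]}, {"translation": [0, 0, 0], "turn": [0, 0, 0]}, {"translation": [0, 0, 0], "turn": [0, 0, 0]}, {"translation": [0, 0, 0], "turn": [0, 0, 0]}, {"translation": [0, 0, 0], "turn": [0, 0, 0]}], gripper=0, force=40)

```text
time_s: 8.47
ee_pos: [0.4805, -0.2657, 0.0312]
eef_rot: [-0.103, 1.571, 2.669]
force: [0.1, -0.1, 0.7]
grip_width: 0.0118
```

arm_command(deltas=[{"translation": [-1, 0, 0], "turn": [0, 0, 0]}, {"translation": [-2, 0, 0], "turn": [0, 0, 0]}, {"translation": [-3, 0, 0], "turn": [0, 0, 0]}, {"translation": [-4, 0, 0], "turn": [0, 0, 0]}, {"translation": [-4, 0, 0], "turn": [0, 0, 0]}])

```text
time_s: 8.88
ee_pos: [0.4821, -0.2667, 0.1359]
eef_rot: [2.943, 1.564, -0.569]
force: [0.3, 0.1, 0.3]
grip_width: 0.0116
```

Run:
```python
from h import *
go((.50,.046,.130),np.pi/2-.03)
a=optics.camera("side")
cv2.imwrite("pics/s7.png",cv2.resize(a[120:220,320:430,::-1],None,fx=6,fy=6,interpolation=3))
```

```text
t 8.8833 pos [ 0.4821 -0.2667  0.1359] F [0.3016 0.0748 0.2524] w 0.0116 q [-0.5718  0.3866  1.6216  0.      1.1265  1.3693]
tool R [ 0.0058 -0.3619 -0.9322 -0.0037 -0.9322  0.3619 -1.      0.0014 -0.0068]
tr [  0.1926 -11.9197   3.8597] turn [32.1006 -0.0406  0.1049]
tr [  0.1926 -11.9197   3.8597] turn [-3.8992 -0.0742 -0.0287]
```

View pics/s7.png

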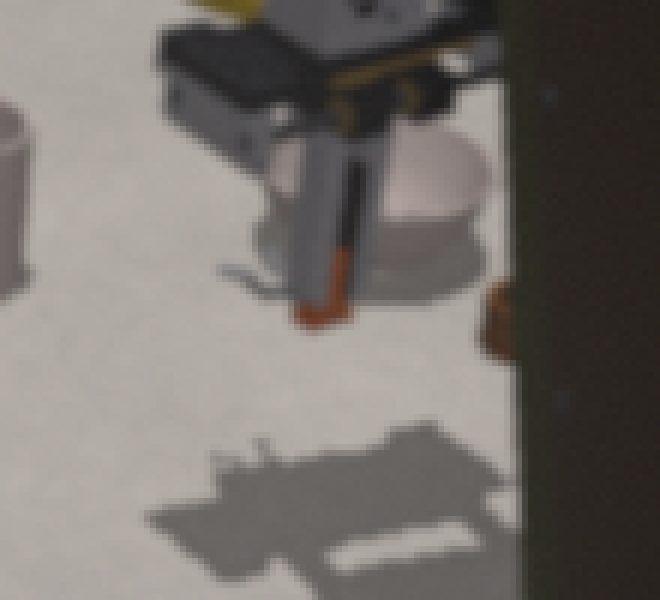

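Run:
```python
from h import *
go((.48,.0455,.130),np.pi/2-.03)
```

```text
t 8.9333 pos [ 0.4814 -0.2662  0.1333] F [-0.7337 -0.197  -1.5964] w 0.0115 q [-0.5718  0.3893  1.6243 -0.0001  1.1238  1.3693]
tool R [ 0.0035 -0.3618 -0.9322 -0.0023 -0.9322  0.3618 -1.      0.0009 -0.0041]
tr [  0.104  -11.6045   4.5632] turn [32.1013 -0.0257  0.0635]
tr [  0.104  -11.6045   4.5632] turn [-3.8987 -0.0449 -0.0182]
```

arm_command(deltas=[{"translation": [0, -1.6, 0.6], "turn": [-0.5, 0, 0]}, {"translation": [0, -3.2, 1.2], "turn": [-1, 0, 0]}, {"translation": [0, -4.8, 1.8], "turn": [-1.5, 0, 0]}, {"translation": [0, -6.4, 2.4], "turn": [-2, 0, 0]}, {"translation": [0, -8, 3.1], "turn": [-2.6, 0, 0]}, {"translation": [0, -9.4, 3.7], "turn": [-3.2, 0, 0]}, {"translation": [0, -10.6, 4.2], "turn": [-3.6, 0, 0]}, {"translation": [0, -11.3, 4.5], "turn": [-3.9, 0, 0]}, {"translation": [0, -11.6, 4.56], "turn": [-3.9, 0, 0]}, {"translation": [0, -11.6, 4.56], "turn": [-3.9, 0, 0]}, {"translation": [0, -11.6, 4.56], "turn": [-3.9, 0, 0]}])

```text
time_s: 9.85
ee_pos: [0.4791, 0.0453, 0.1305]
eef_rot: [0.222, 1.57, -2.95]
force: [-0.1, -0.1, -0.1]
grip_width: 0.0119
```

Run:
```python
from h import *
go((.48,.0455,.085),np.pi/2-.03)
a=optics.camera("side");b=optics.camera("top")
cv2.imwrite("pics/s8.png",np.hstack([cv2.resize(a[140:270,200:330,::-1],None,fx=3,fy=3,interpolation=3),cv2.resize(b[150:280,200:330,::-1],None,fx=3,fy=3,interpolation=3)]))
```

```text
t 9.85 pos [0.4791 0.0453 0.1305] F [-0.0864 -0.1357 -0.0869] w 0.0119 q [ 0.0183  0.2538  1.815  -0.0002  1.0738  1.6198]
tool R [-0.0011 -0.0306 -0.9995 -0.0002 -0.9995  0.0306 -1.      0.0002  0.0011]
tr [ 1.8194 -0.0088 -0.0377] turn [35.9934 -0.0043 -0.0189]
tr [ 1.8194 -0.0088 -0.0377] turn [-0.0065  0.012  -0.0027]
```

View pics/s8.png

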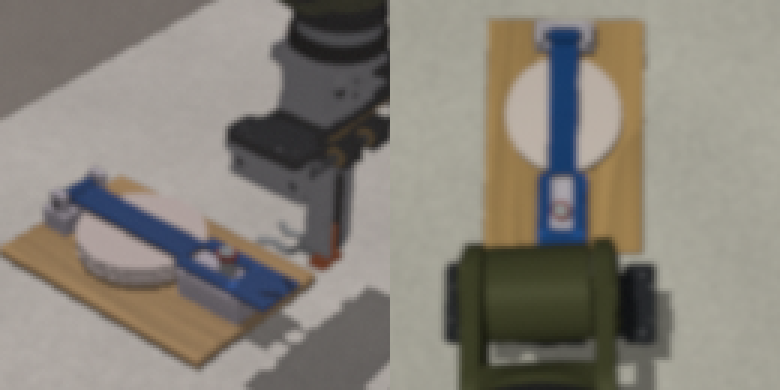

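arm_command(deltas=[{"translation": [0.5, 0, 0], "turn": [0, 0, 0]}, {"translation": [1.0, 0, 0], "turn": [0, 0, 0]}, {"translation": [1.5, 0, 0], "turn": [0, 0, 0]}, {"translation": [1.8, 0, 0], "turn": [0, 0, 0]}, {"translation": [1.8, 0, 0], "turn": [0, 0, 0]}, {"translation": [1.8, 0, 0], "turn": [0, 0, 0]}])

```text
time_s: 10.45
ee_pos: [0.4792, 0.0453, 0.0862]
eef_rot: [0.115, 1.57, -3.058]
force: [0.8, -0.1, -0.7]
grip_width: 0.0119
```

Run:
```python
from h import *
from fit1 import pose
go((.48,.0455,.0785),np.pi/2-.03)
a=optics.camera("side");b=optics.camera("top")
cv2.imwrite("pics/s9.png",cv2.resize(a[180:260,240:340,::-1],None,fx=7.5,fy=7.5,interpolation=3))
cv2.imwrite("pics/s9t.png",cv2.resize(b[150:250,210:310,::-1],None,fx=6,fy=6,interpolation=3))
o=ctrl.get_obs()['ee_pos']; p=(o[0]+.036,o[1]-.001,-.03); h=o[2]-.0312
pr=proj(pose(p,[(.022,.014,h+.003),(.022,-.014,h+.003),(-.036,0,h+.006),(-.036,0,h+.037)]),"side"); print(pr, (pr-[240,180])*7.5)
P=[(.579,.0435,.0605),(.579,.0435,.0462)]
print((proj(P,"side")-[240,180])*7.5,(proj(P,"top")-[210,150])*6)
for t in ("pin_seat","clip","clip_throat","clip_grip"):
  print(t,[(round(d['score'],2),(np.array(d['at'])-[240,180])*7.5) for d in models.mark_of(t,"side")][:2])
```

```text
t 10.45 pos [0.4792 0.0453 0.0862] F [ 0.8362 -0.0999 -0.7004] w 0.0119 q [ 0.0181  0.3202  1.8494 -0.      0.9725  1.62  ]
tool R [-0.0005 -0.0311 -0.9995 -0.     -0.9995  0.0311 -1.      0.0001  0.0005]
tr [ 0.3073 -0.01   -0.0299] turn [35.9874 -0.0011 -0.0092]
tr [ 0.3073 -0.01   -0.0299] turn [-0.0126  0.0059 -0.0007]
[[285.2238 234.1098]
 [292.3469 229.0107]
 [307.334  240.1068]
 [307.9427 229.8957]] [[339.1787 405.8237]
 [392.6018 367.5803]
 [505.0053 450.8011]
 [509.5701 374.2176]]
[[269.6595 334.1339]
 [269.1338 368.088 ]] [[281.2703 419.0435]
 [282.712  422.5097]]
pin_seat [(0.55, array([265.5 , 392.25]))]
clip [(0.62, array([438. , 397.5]))]
clip_throat [(0.74, array([ 68.25, 264.  ])), (0.58, array([413.25, 410.25]))]
clip_grip [(0.44, array([498. , 433.5])), (0.2, array([ -87.75, 1026.  ]))]
```

View pics/s9.png

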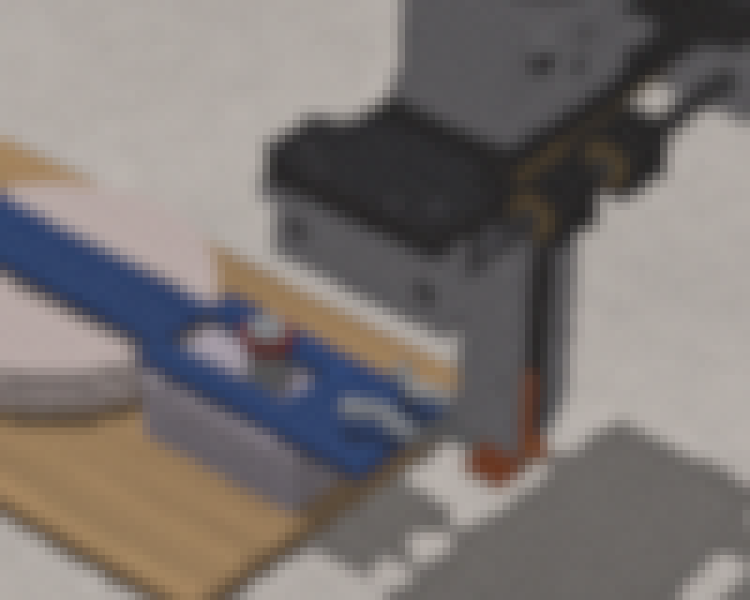

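View pics/s9t.png

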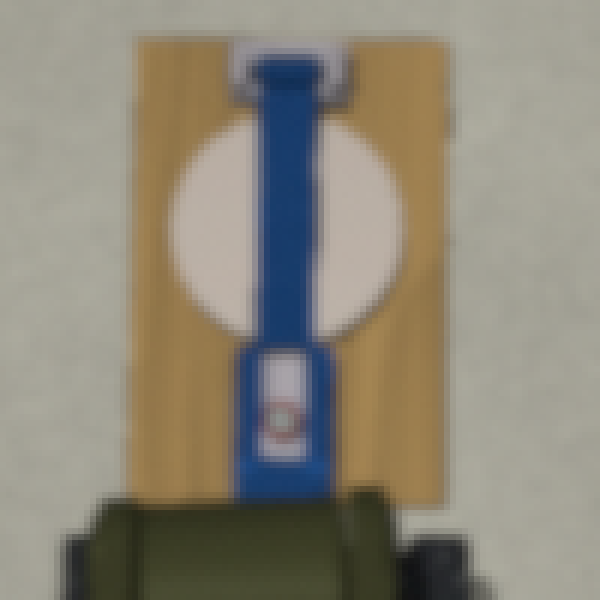

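arm_command(deltas=[{"translation": [0.1, 0, 0], "turn": [0, 0, 0]}, {"translation": [0.2, 0, 0], "turn": [0, 0, 0]}, {"translation": [0.3, 0, 0], "turn": [0, 0, 0]}, {"translation": [0.3, 0, 0], "turn": [0, 0, 0]}, {"translation": [0.3, 0, 0], "turn": [0, 0, 0]}])

```text
time_s: 11.17
ee_pos: [0.4791, 0.0459, 0.0784]
eef_rot: [0.044, 1.57, -3.128]
force: [-1.0, 0.3, -0.3]
grip_width: 0.0118
```

arm_command(deltas=[{"translation": [0, 0, -0.2], "turn": [0, 0, 0]}, {"translation": [0, 0, -0.4], "turn": [0, 0, 0]}, {"translation": [0, 0, -0.6], "turn": [0, 0, 0]}, {"translation": [0, 0, -0.8], "turn": [0, 0, 0]}, {"translation": [0, 0, -1.0], "turn": [0, 0, 0]}, {"translation": [0, 0, -1.1], "turn": [0, 0, 0]}, {"translation": [0, 0, -1.2], "turn": [0, 0, 0]}, {"translation": [0, 0, -1.2], "turn": [0, 0, 0]}])

```text
time_s: 11.83
ee_pos: [0.5096, 0.045, 0.0786]
eef_rot: [3.037, 1.571, -0.135]
force: [0.6, 0.8, -0.1]
grip_width: 0.0117
```

Run:
```python
from h import *
go((.48,.0455,.0785),np.pi/2-.03)
a=optics.camera("side");b=optics.camera("top")
cv2.imwrite("pics/s10.png",cv2.resize(a[190:250,240:320,::-1],None,fx=9,fy=9,interpolation=3))
```

```text
t 11.8333 pos [0.5096 0.045  0.0786] F [ 0.5726  0.7667 -0.136 ] w 0.0117 q [ 0.0164  0.3902  1.7714 -0.      0.9799  1.6172]
tool R [ 0.     -0.03   -0.9995 -0.     -0.9995  0.03   -1.      0.     -0.    ]
tr [0.0044 0.0143 1.1824] turn [35.9999 -0.0001  0.0006]
tr [0.0044 0.0143 1.1824] turn [-0.0001 -0.0004 -0.    ]
```

View pics/s10.png

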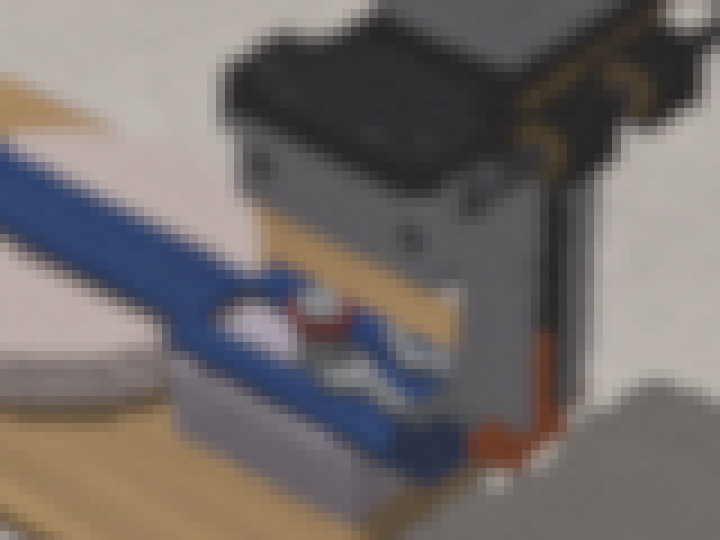

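arm_command(deltas=[{"translation": [0, 0, -0.05], "turn": [0, 0, 0]}, {"translation": [0, 0, -0.1], "turn": [0, 0, 0]}, {"translation": [0, 0, -0.15], "turn": [0, 0, 0]}, {"translation": [0, 0, -0.2], "turn": [0, 0, 0]}, {"translation": [0, 0, -0.25], "turn": [0, 0, 0]}, {"translation": [0, 0, -0.3], "turn": [0, 0, 0]}, {"translation": [0, 0, -0.3], "turn": [0, 0, 0]}])

```text
time_s: 12.52
ee_pos: [0.5169, 0.0448, 0.0787]
eef_rot: [3.003, 1.571, -0.169]
force: [-0.2, -0.2, 0.3]
grip_width: 0.0118
```

Run:
```python
from h import *
go((.48,.0455,.0785),np.pi/2-.03)
a=optics.camera("side")
cv2.imwrite("pics/s11.png",cv2.resize(a[190:250,240:320,::-1],None,fx=9,fy=9,interpolation=3))
```

```text
t 12.5167 pos [0.5169 0.0448 0.0787] F [-0.1782 -0.1707  0.3117] w 0.0118 q [ 0.0158  0.4041  1.7509 -0.      0.9865  1.6165]
tool R [ 0.0001 -0.03   -0.9996 -0.     -0.9996  0.03   -1.      0.     -0.0001]
tr [0.0066 0.0143 1.4762] turn [-35.9997   0.0002  -0.0014]
tr [0.0066 0.0143 1.4762] turn [ 0.0003 -0.0009 -0.0001]
```

View pics/s11.png

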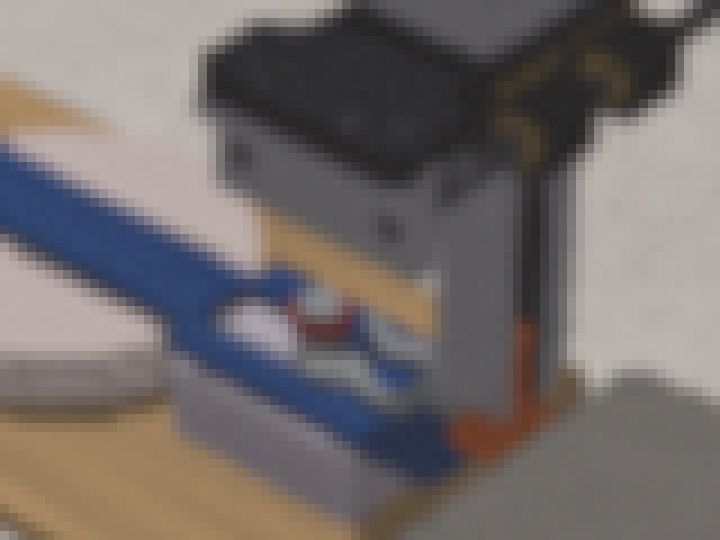

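arm_command(deltas=[{"translation": [0, 0, -0.04], "turn": [0, 0, 0]}, {"translation": [0, 0, -0.08], "turn": [0, 0, 0]}, {"translation": [0, 0, -0.12], "turn": [0, 0, 0]}, {"translation": [0, 0, -0.16], "turn": [0, 0, 0]}, {"translation": [0, 0, -0.2], "turn": [0, 0, 0]}, {"translation": [0, 0, -0.2], "turn": [0, 0, 0]}])

```text
time_s: 13.07
ee_pos: [0.5219, 0.0446, 0.0787]
eef_rot: [3.101, 1.571, -0.071]
force: [-0.8, -0.0, -0.7]
grip_width: 0.0117
```

arm_command(deltas=[{"translation": [0, 0, -0.04], "turn": [0, 0, 0]}, {"translation": [0, 0, -0.08], "turn": [0, 0, 0]}, {"translation": [0, 0, -0.12], "turn": [0, 0, 0]}, {"translation": [0, 0, -0.16], "turn": [0, 0, 0]}, {"translation": [0, 0, -0.16], "turn": [0, 0, 0]}])

```text
time_s: 13.48
ee_pos: [0.5259, 0.0445, 0.0787]
eef_rot: [2.926, 1.571, -0.246]
force: [0.7, 0.5, -1.2]
grip_width: 0.0118
```

arm_command(deltas=[{"translation": [0, 0, -0.04], "turn": [0, 0, 0]}, {"translation": [0, 0, -0.08], "turn": [0, 0, 0]}, {"translation": [0, 0, -0.12], "turn": [0, 0, 0]}, {"translation": [0, 0, -0.16], "turn": [0, 0, 0]}, {"translation": [0, 0, -0.16], "turn": [0, 0, 0]}])

```text
time_s: 13.9
ee_pos: [0.5296, 0.0445, 0.0785]
eef_rot: [-0.298, 1.57, 2.813]
force: [-1.8, 1.6, -1.4]
grip_width: 0.0117
```

arm_command(deltas=[{"translation": [0, 0, -0.04], "turn": [0, 0, 0]}, {"translation": [0, 0, -0.08], "turn": [0, 0, 0]}, {"translation": [0, 0, -0.12], "turn": [0, 0, 0]}, {"translation": [0, 0, -0.16], "turn": [0, 0, 0]}, {"translation": [0, 0, -0.16], "turn": [0, 0, 0]}])

```text
time_s: 14.32
ee_pos: [0.5335, 0.0444, 0.0785]
eef_rot: [-0.15, 1.57, 2.961]
force: [-3.0, 2.4, -1.0]
grip_width: 0.0116
```

Run:
```python
from h import *
go((.48,.0455,.0785),np.pi/2-.03)
a=optics.camera("side")
cv2.imwrite("pics/s12.png",cv2.resize(a[190:250,240:320,::-1],None,fx=9,fy=9,interpolation=3))
```

```text
t 14.3167 pos [0.5335 0.0444 0.0785] F [-3.0407  2.4371 -1.0301] w 0.0116 q [0.0145 0.4365 1.7032 0.0002 1.0026 1.6151]
tool R [-0.0007 -0.0299 -0.9996  0.0001 -0.9996  0.0299 -1.     -0.0001  0.0007]
tr [0.0006 0.0191 2.1423] turn [-35.9991  -0.002    0.013 ]
tr [0.0006 0.0191 2.1423] turn [0.0009 0.0083 0.0013]
```

View pics/s12.png

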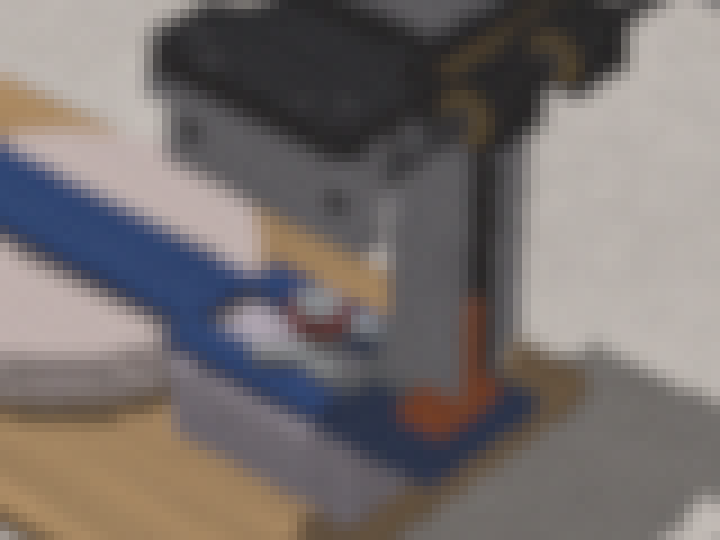

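arm_command(deltas=[{"translation": [0, -0.02, 0], "turn": [0, 0, 0]}, {"translation": [0, -0.04, 0], "turn": [0, 0, 0]}, {"translation": [0, -0.04, -0.03], "turn": [0, 0, 0]}, {"translation": [0, -0.04, -0.06], "turn": [0, 0, 0]}, {"translation": [0, -0.04, -0.06], "turn": [0, 0, 0]}])

```text
time_s: 14.78
ee_pos: [0.5356, 0.0451, 0.0788]
eef_rot: [2.993, 1.57, -0.178]
force: [-1.2, -0.6, -0.6]
grip_width: 0.0119
```

arm_command(deltas=[{"translation": [0, 0, -0.03], "turn": [0, 0, 0]}, {"translation": [0, 0, -0.06], "turn": [0, 0, 0]}, {"translation": [0, 0, -0.09], "turn": [0, 0, 0]}, {"translation": [0, 0, -0.12], "turn": [0, 0, 0]}, {"translation": [0, 0, -0.12], "turn": [0, 0, 0]}])

```text
time_s: 15.2
ee_pos: [0.539, 0.0451, 0.079]
eef_rot: [-3.131, 1.569, -0.02]
force: [3.0, -1.6, 0.6]
grip_width: 0.0115
```

arm_command(deltas=[{"translation": [0, 0, -0.03], "turn": [0, 0, 0]}, {"translation": [0, 0, -0.06], "turn": [0, 0, 0]}, {"translation": [0, 0, -0.09], "turn": [0, 0, 0]}, {"translation": [0, 0, -0.12], "turn": [0, 0, 0]}, {"translation": [0, 0, -0.12], "turn": [0, 0, 0]}])

```text
time_s: 15.62
ee_pos: [0.5414, 0.045, 0.0787]
eef_rot: [-3.081, 1.57, 0.031]
force: [2.6, -1.6, -1.0]
grip_width: 0.0118
```

Run:
```python
from h import *
for i in range(3):
    a=optics.camera("side"); o=ctrl.get_obs(); print(o['force'],o['moment'],o['ee_pos'])
cv2.imwrite("pics/s13.png",cv2.resize(a[190:250,240:320,::-1],None,fx=9,fy=9,interpolation=3))
```

```text
[ 2.2236 -0.7185 -2.0045] [-0.0817 -0.5486 -0.0215] [0.5414 0.045  0.0787]
[ 2.905  -0.3988 -1.6148] [-0.0929 -0.6173 -0.0147] [0.5414 0.045  0.0787]
[ 4.4593 -0.7838 -2.1123] [-0.1621 -0.6827  0.0263] [0.5414 0.045  0.0787]
```

View pics/s13.png

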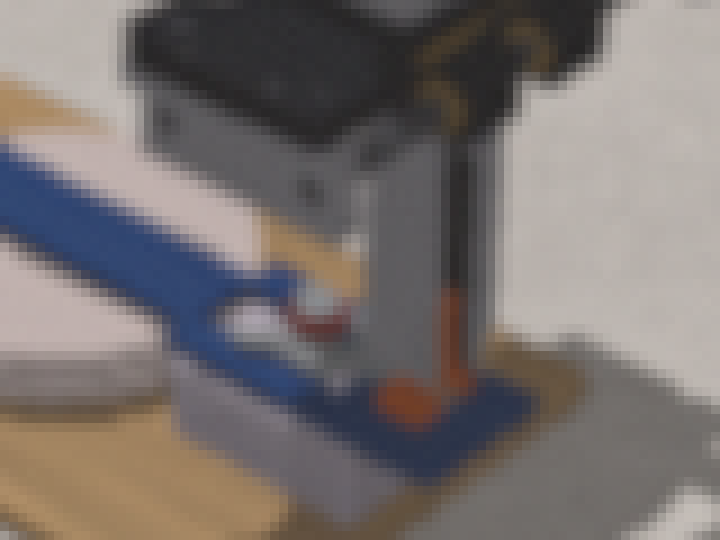

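arm_command(deltas=[{"translation": [0, 0, -0.03], "turn": [0, 0, 0]}, {"translation": [0, 0, -0.06], "turn": [0, 0, 0]}, {"translation": [0, 0, -0.08], "turn": [0, 0, 0]}, {"translation": [0, 0, -0.08], "turn": [0, 0, 0]}])

```text
time_s: 16.1
ee_pos: [0.5432, 0.045, 0.0786]
eef_rot: [0.013, 1.57, 3.125]
force: [0.2, -0.1, -1.3]
grip_width: 0.0115
```

arm_command(deltas=[{"translation": [0, 0, -0.03], "turn": [0, 0, 0]}, {"translation": [0, 0, -0.06], "turn": [0, 0, 0]}, {"translation": [0, 0, -0.08], "turn": [0, 0, 0]}, {"translation": [0, 0, -0.08], "turn": [0, 0, 0]}])

```text
time_s: 16.43
ee_pos: [0.5451, 0.045, 0.0786]
eef_rot: [-0.095, 1.57, 3.017]
force: [-0.8, -0.2, -0.3]
grip_width: 0.0119
```

arm_command(deltas=[{"translation": [0, 0, -0.03], "turn": [0, 0, 0]}, {"translation": [0, 0, -0.06], "turn": [0, 0, 0]}, {"translation": [0, 0, -0.08], "turn": [0, 0, 0]}, {"translation": [0, 0, -0.08], "turn": [0, 0, 0]}])

```text
time_s: 16.77
ee_pos: [0.547, 0.0449, 0.0785]
eef_rot: [-0.035, 1.57, 3.077]
force: [-4.6, -0.1, 0.8]
grip_width: 0.0116
```

Run:
```python
from h import *
for i in range(2):
    a=optics.camera("side"); o=ctrl.get_obs(); print(o['force'],o['moment'],o['ee_pos'])
cv2.imwrite("pics/s14.png",cv2.resize(a[190:250,240:320,::-1],None,fx=9,fy=9,interpolation=3))
```

```text
[-5.2449  0.7405  1.0206] [0.1485 0.9955 0.0061] [0.547  0.0449 0.0786]
[-4.9691 -0.597   1.0367] [ 0.1314  1.0254 -0.0379] [0.547  0.0449 0.0786]
```

View pics/s14.png

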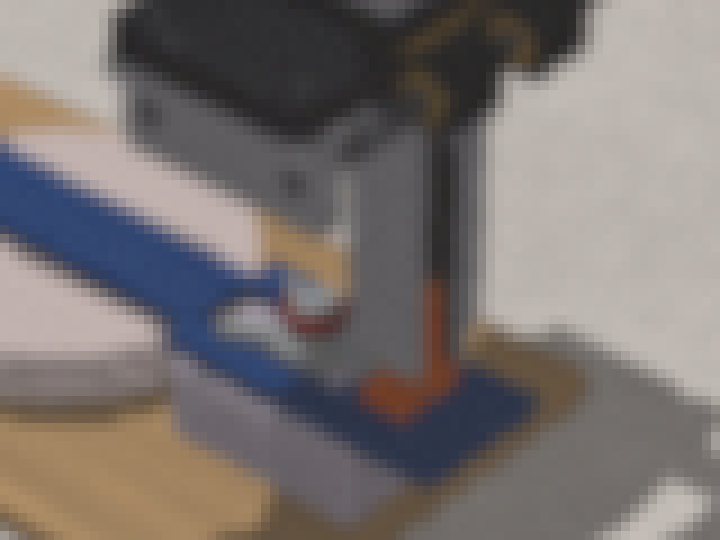

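arm_command(deltas=[{"translation": [0, 0, -0.03], "turn": [0, 0, 0]}, {"translation": [0, 0, -0.06], "turn": [0, 0, 0]}, {"translation": [0, 0, -0.08], "turn": [0, 0, 0]}, {"translation": [0, 0, -0.08], "turn": [0, 0, 0]}])

```text
time_s: 17.2
ee_pos: [0.5491, 0.0448, 0.0786]
eef_rot: [-0.06, 1.57, 3.052]
force: [-5.3, -0.1, 1.5]
grip_width: 0.0113
```

arm_command(deltas=[{"translation": [0, 0, -0.03], "turn": [0, 0, 0]}, {"translation": [0, 0, -0.06], "turn": [0, 0, 0]}, {"translation": [0, 0, -0.08], "turn": [0, 0, 0]}, {"translation": [0, 0, -0.08], "turn": [0, 0, 0]}])

```text
time_s: 17.53
ee_pos: [0.5512, 0.0447, 0.0786]
eef_rot: [0.003, 1.571, 3.115]
force: [-5.0, 0.4, -0.0]
grip_width: 0.0117
```

Run:
```python
from h import *
for i in range(2):
    a=optics.camera("side"); o=ctrl.get_obs(); print(o['force'],o['moment'],o['ee_pos'])
cv2.imwrite("pics/s15.png",cv2.resize(a[190:250,240:320,::-1],None,fx=9,fy=9,interpolation=3))
```

```text
[-5.1994  0.1418  0.5043] [ 0.1471  0.971  -0.0017] [0.5511 0.0447 0.0786]
[-4.7472  0.4466 -0.202 ] [ 0.119   0.9433 -0.0033] [0.5512 0.0448 0.0786]
```

View pics/s15.png

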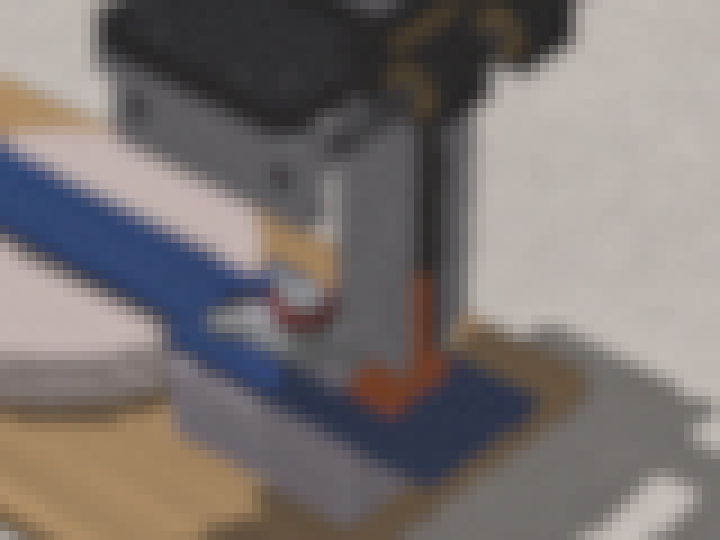

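arm_command(deltas=[{"translation": [0, 0, -0.03], "turn": [0, 0, 0]}, {"translation": [0, 0, -0.06], "turn": [0, 0, 0]}, {"translation": [0, 0, -0.09], "turn": [0, 0, 0]}, {"translation": [0, 0, -0.12], "turn": [0, 0, 0]}, {"translation": [0, 0, -0.15], "turn": [0, 0, 0]}, {"translation": [0, 0, -0.18], "turn": [0, 0, 0]}])

```text
time_s: 18.13
ee_pos: [0.5556, 0.0446, 0.0786]
eef_rot: [0.012, 1.57, 3.123]
force: [-4.6, 0.4, 0.5]
grip_width: 0.0115
```

arm_command(deltas=[{"translation": [0, 0, -0.02], "turn": [0, 0, 0]}, {"translation": [0, 0, -0.04], "turn": [0, 0, 0]}, {"translation": [0, 0, -0.06], "turn": [0, 0, 0]}])

```text
time_s: 18.38
ee_pos: [0.5571, 0.0446, 0.0786]
eef_rot: [0.055, 1.571, -3.117]
force: [-5.7, 0.4, 0.6]
grip_width: 0.0115
```

arm_command(deltas=[{"translation": [0, 0, -0.02], "turn": [0, 0, 0]}, {"translation": [0, 0, -0.04], "turn": [0, 0, 0]}, {"translation": [0, 0, -0.06], "turn": [0, 0, 0]}])

```text
time_s: 18.63
ee_pos: [0.5586, 0.0445, 0.0786]
eef_rot: [0.177, 1.571, -2.995]
force: [-4.9, -0.1, -0.3]
grip_width: 0.0113
```

arm_command(deltas=[{"translation": [0, 0, -0.02], "turn": [0, 0, 0]}, {"translation": [0, 0, -0.04], "turn": [0, 0, 0]}, {"translation": [0, 0, -0.06], "turn": [0, 0, 0]}])

```text
time_s: 18.88
ee_pos: [0.5601, 0.0444, 0.0786]
eef_rot: [0.258, 1.571, -2.914]
force: [-5.0, 0.8, 1.2]
grip_width: 0.0116
```

arm_command(deltas=[{"translation": [0, 0, -0.02], "turn": [0, 0, 0]}, {"translation": [0, 0, -0.04], "turn": [0, 0, 0]}])

```text
time_s: 19.05
ee_pos: [0.5611, 0.0444, 0.0786]
eef_rot: [0.115, 1.571, -3.056]
force: [-5.3, -0.1, 0.1]
grip_width: 0.0119
```

Run:
```python
from h import *
for i in range(2):
    a=optics.camera("side"); o=ctrl.get_obs(); print(o['force'],o['moment'],o['ee_pos'])
cv2.imwrite("pics/s16.png",cv2.resize(a[190:250,240:320,::-1],None,fx=9,fy=9,interpolation=3))
```

```text
[-5.3021  0.6813  0.0582] [ 0.107   0.9617 -0.0363] [0.5612 0.0444 0.0786]
[-4.8488 -0.1105  0.0992] [0.0579 0.9348 0.0014] [0.5612 0.0444 0.0786]
```

View pics/s16.png

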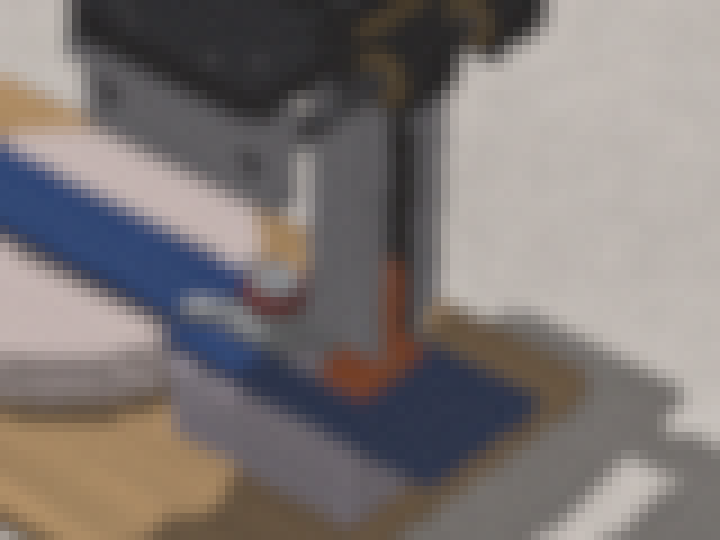

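arm_command(deltas=[{"translation": [0, 0, -0.02], "turn": [0, 0, 0]}, {"translation": [0, 0, -0.04], "turn": [0, 0, 0]}, {"translation": [0, 0, -0.06], "turn": [0, 0, 0]}])

```text
time_s: 19.4
ee_pos: [0.5626, 0.0444, 0.0786]
eef_rot: [0.28, 1.571, -2.891]
force: [-4.8, 0.0, 0.9]
grip_width: 0.0116
```

arm_command(deltas=[{"translation": [0, 0, -0.02], "turn": [0, 0, 0]}, {"translation": [0, 0, -0.04], "turn": [0, 0, 0]}, {"translation": [0, 0, -0.05], "turn": [0, 0, 0]}])

```text
time_s: 19.65
ee_pos: [0.5639, 0.0443, 0.0786]
eef_rot: [0.453, 1.571, -2.719]
force: [-5.6, 0.1, 0.2]
grip_width: 0.0118
```

arm_command(deltas=[{"translation": [0, 0, -0.02], "turn": [0, 0, 0]}, {"translation": [0, 0, -0.04], "turn": [0, 0, 0]}, {"translation": [0, 0, -0.05], "turn": [0, 0, 0]}])

```text
time_s: 19.9
ee_pos: [0.5652, 0.0443, 0.0786]
eef_rot: [0.331, 1.571, -2.84]
force: [-4.6, 0.5, 1.3]
grip_width: 0.0119
```

arm_command(deltas=[{"translation": [0, 0, -0.02], "turn": [0, 0, 0]}, {"translation": [0, 0, -0.04], "turn": [0, 0, 0]}, {"translation": [0, 0, -0.05], "turn": [0, 0, 0]}])

```text
time_s: 20.15
ee_pos: [0.5664, 0.0443, 0.0786]
eef_rot: [0.026, 1.571, 3.138]
force: [-4.7, -0.4, 0.5]
grip_width: 0.0119
```

arm_command(deltas=[{"translation": [0, 0, -0.02], "turn": [0, 0, 0]}, {"translation": [0, 0, -0.04], "turn": [0, 0, 0]}, {"translation": [0, 0, -0.05], "turn": [0, 0, 0]}])

```text
time_s: 20.4
ee_pos: [0.5677, 0.0442, 0.0786]
eef_rot: [0.41, 1.571, -2.762]
force: [-5.7, -0.1, 0.3]
grip_width: 0.0116
```

arm_command(deltas=[{"translation": [0, 0, -0.02], "turn": [0, 0, 0]}, {"translation": [0, 0, -0.04], "turn": [0, 0, 0]}, {"translation": [0, 0, -0.05], "turn": [0, 0, 0]}])

```text
time_s: 20.65
ee_pos: [0.5684, 0.0442, 0.0786]
eef_rot: [0.049, 1.569, -3.122]
force: [-11.0, -0.3, 3.1]
grip_width: 0.0118
```

arm_command(deltas=[{"translation": [0, 0, 0], "turn": [0, 0, 0]}, {"translation": [0, 0, -0.01], "turn": [0, 0, 0]}, {"translation": [0, 0, -0.01], "turn": [0, 0, 0]}])

```text
time_s: 20.9
ee_pos: [0.5684, 0.0442, 0.0785]
eef_rot: [0.049, 1.569, -3.122]
force: [-10.2, -0.9, 3.6]
grip_width: 0.0118
```

Run:
```python
from h import *
for i in range(2):
    a=optics.camera("side"); o=ctrl.get_obs(); print(o['force'],o['moment'],o['ee_pos'])
b=optics.camera("top")
cv2.imwrite("pics/s17.png",cv2.resize(a[190:250,230:310,::-1],None,fx=9,fy=9,interpolation=3))
cv2.imwrite("pics/s17t.png",cv2.resize(b[150:250,210:310,::-1],None,fx=6,fy=6,interpolation=3))
```

```text
[-11.2624   1.1555   4.3351] [-0.061   2.1641  0.0071] [0.5684 0.0442 0.0786]
[-11.2438   0.2873   3.8106] [-0.0126  2.2194 -0.0343] [0.5684 0.0442 0.0785]
```

View pics/s17.png

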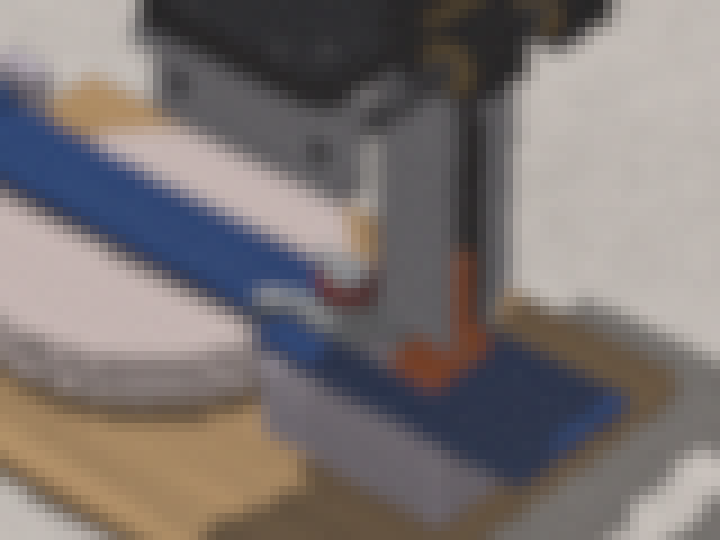

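View pics/s17t.png

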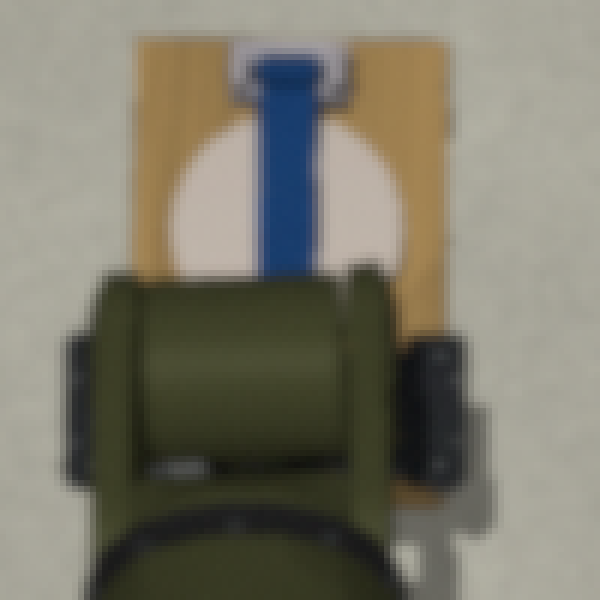

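arm_command(deltas=[{"translation": [0, 0, 0.02], "turn": [0, 0, 0]}, {"translation": [0, 0, 0.03], "turn": [0, 0, 0]}, {"translation": [0, 0, 0.03], "turn": [0, 0, 0]}])

```text
time_s: 21.3
ee_pos: [0.5682, 0.0442, 0.0786]
eef_rot: [0.093, 1.57, -3.079]
force: [-7.1, -0.6, 1.5]
grip_width: 0.0118
```

Open gently, only to about 40 mm (foot 26 mm, jaws above it).

arm_command(deltas=[{"translation": [0, 0, 0.02], "turn": [0, 0, 0]}, {"translation": [0, 0, 0.03], "turn": [0, 0, 0]}, {"translation": [0, 0, 0.03], "turn": [0, 0, 0]}, {"translation": [0, 0, 0.03], "turn": [0, 0, 0]}, {"translation": [0, 0, 0.03], "turn": [0, 0, 0]}, {"translation": [0, 0, 0.03], "turn": [0, 0, 0]}], gripper=40)

```text
time_s: 21.8
ee_pos: [0.5679, 0.0442, 0.0788]
eef_rot: [-3.072, 1.57, 0.039]
force: [0.7, 0.0, 0.3]
grip_width: 0.0397
```

arm_command(deltas=[{"translation": [-1, 0, 0], "turn": [0, 0, 0]}, {"translation": [-2, 0, 0], "turn": [0, 0, 0]}, {"translation": [-3, 0, 0], "turn": [0, 0, 0]}, {"translation": [-4, 0, 0], "turn": [0, 0, 0]}, {"translation": [-4, 1, 1], "turn": [0, 0, 0]}, {"translation": [-4, 3, 3], "turn": [0, 0, 0]}, {"translation": [-4, 5, 5], "turn": [0, 0, 0]}, {"translation": [-4, 6.5, 6], "turn": [0, 0, 0]}, {"translation": [-4, 8, 6], "turn": [0, 0, 0]}, {"translation": [-4, 8, 6], "turn": [0, 0, 0]}])

```text
time_s: 22.63
ee_pos: [0.4147, -0.1437, 0.1791]
eef_rot: [2.731, 1.57, -0.44]
force: [1.2, -0.7, -0.2]
grip_width: 0.0401
```

Run:
```python
from h import *
a=optics.camera("side");b=optics.camera("top"); o=ctrl.get_obs(); print(o['force'],o['ee_pos'],o['time_s'])
cv2.imwrite("pics/s18.png",cv2.resize(a[190:250,230:310,::-1],None,fx=9,fy=9,interpolation=3))
cv2.imwrite("pics/s18t.png",cv2.resize(b[180:250,220:300,::-1],None,fx=8,fy=8,interpolation=3))
for n in ("side","top"):
  for t in ("pin_seat","clip","clip_throat","clip_grip"):
    print(n,t,[(round(d['score'],2),np.round(d['at'],1)) for d in models.mark_of(t,n)][:2])
```

```text
[-0.1945 -0.0536 -0.9009] [ 0.4141 -0.1465  0.179 ] 22.7333
side pin_seat [(0.44, array([264.3, 226.9]))]
side clip [(0.52, array([269.4, 225.9]))]
side clip_throat [(0.74, array([266.5, 223.2])), (0.63, array([279.4, 223.5]))]
side clip_grip [(0.65, array([155.1, 268.9])), (0.5, array([278.9, 224. ]))]
top pin_seat [(0.4, array([256.6, 218.5]))]
top clip [(0.69, array([256.3, 216.1])), (0.38, array([117.2, 253.2]))]
top clip_throat [(0.63, array([256.7, 208.5]))]
top clip_grip [(0.66, array([256.7, 224.3]))]
```

View pics/s18.png

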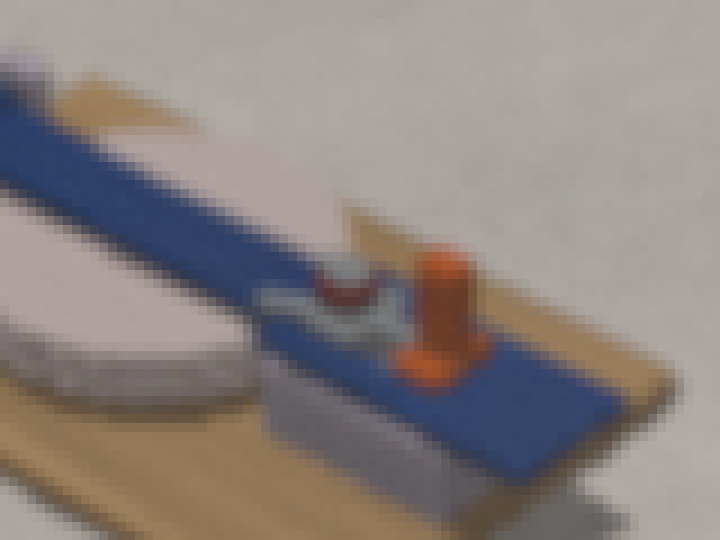

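View pics/s18t.png

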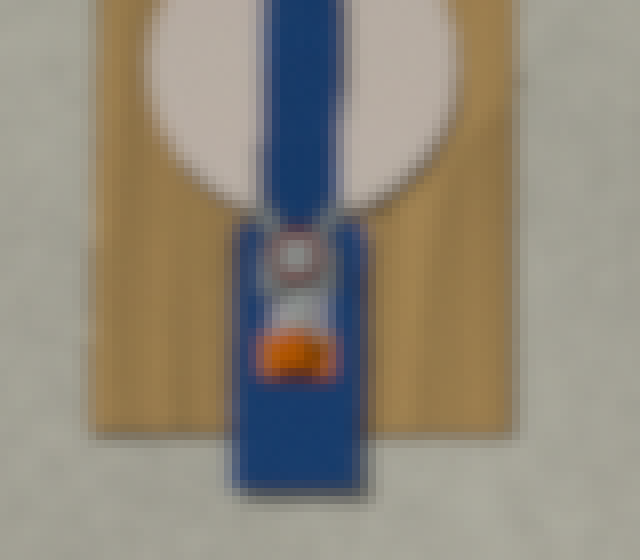

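```bash
python3 -c "
from station import ctrl
print(ctrl.hand_in())"
```

```text
the job is handed in; nothing more can be done
None
```

I folded the strap down, pushed the clip under the pin's head until it sat home, let go, backed clear and handed the job in. The station reports no verdict, so success is not confirmed.

- **Strap:** pressed to its hard stop. The fingertip was at about 46 mm, with about 12 N upward.
- **Clip push:** I moved about 1 mm sideways when the force showed the clip off-centre. The clip seems to have passed the throat while the pin stayed put. The pin then dragged at about 5 N for roughly 20 mm to its stop. The highest push I read was about 11 N, but I only read forces at the end of each move.
- **Last checks:** after release both pictures show the clip flat on the strap, in line with it, its legs around the pin. In the top picture the pin sits about 34 to 36 mm ahead of the grip, against a nominal 36 mm. The strap looks flat. The clip's final height was checked only by eye.
- **What disagreed:**
  - I never saw the expected 6 to 10 N peak and drop. The highest push I read at the likely snap point was about 3 N, followed by a 3 to 4 N forward pull. That it is home rests on that pull, the stiff stop at the end and the pictures.
  - The network's pin mark in the last top picture sits lower than the head I see in the picture, so I went by the picture.
- **Bystanders:** I kept clear of them but did not measure whether any moved.

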